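# Clamp the forming block: refit the D-bore knob and hold it down

### The arm

A 6-joint arm with a two-finger parallel gripper is mounted at the origin on the work surface. World frame = base frame: x ahead of the robot, y to its left, z up, the work surface at z = 0. Lengths are in m, angles in degrees, forces in N, time in s.
With the tool pointing down it reaches from about 0.25 to 0.725 m from the base axis. Payload 9.7 kg.
Tool frame: the origin (TCP) lies at the very end of the fingers, on their centre line; the grasp point (between the pads) lies 19 mm behind it; y points along the fingers, x is the direction in which the jaws open and shut, and the axes are right-handed (so a half turn about y gives the same grasp; the last joint's range is limited). The gripper opens to 85 mm and grips with 20 to 120 N. Pads are 22 mm wide; open, the fingers measure 114 mm over their backs; the gripper's body (76 mm by 85 mm) begins 54 mm behind the grasp point. The pads swing forward as they close: fully open they stand 13 mm farther back than shut.
Start: joints at [70.932, 4.979, 10.078, 95.1, 0, 90], TCP at [0.18, 0.52, 0.231] pointing down, gripper open.
Joint ranges: [-179.16, 179.16], [-48.56, 103.87], [-65.8, 70.77], [-126.05, 130.52], [-82.76, 87.17], [-180, 180]. Speed limits (degrees/s): [127.2, 127.2, 147.25, 180, 180, 180].

### API

Orientations are given as [roll, pitch, yaw] about the fixed x, y, z axes, in that order (R = Rz(yaw) Ry(pitch) Rx(roll)).
In Python, from workcell import bot gives the robot as it stands.
- The arm moves only by the shell command python3 -m jog 'ROWS' [FORCE]. ROWS is JSON, a list of rows, each a list of 7 numbers: the closure, from 0 (fully open) to 1 (shut), then the shift along the world's x, y, z in units of 25 mm (1.0 is 25 mm), then the turn, a rotation vector about the world's x, y, z in units of 5 degrees (1.0 is 5 degrees). A call has 1 to 5 rows; each row is the pose to reach, as a shift and turn from the pose commanded when the call began; what a row does not reach only later rows make up. A row lasts 1/10 s, in which the tool goes at most 50 mm and 8.59 degrees, less where a joint would pass 70% of its speed; a pose out of reach is approached as far as the arm can. A call with a gripper value outside its range is refused whole. The fingers move at their own pace and stop on an object; FORCE is the grip in N (left out, the last holds). Time passes only in rows, so rows that repeat a pose let the fingers close. It gives the time, the measured TCP pose, the force and the opening at its end, in the units of the state.
- bot.get_obs(): the state, without advancing time (a new reading comes with each control period).
- bot.camera(name): name is "side" or "top"; returns (picture, depth): 400x640x3 uint8, red, green, blue; 400x640 float32, m along the optical axis (not along the pixel's ray), 0 where there is no reading.
- bot.camera_model(name): a dict with "fx", "fy", "cx", "cy" (pixels), "rvec" (rotation vector, rad) and "tvec" (3), from world to camera coordinates, as OpenCV has them. Camera axes: x right, y down, z forward; pixel columns grow to the right and rows downward; lengths in m; the calibration is good to about 2 mm. A picture is of the moment at which its call begins. camera_model takes no time and is no camera call.
- bot.job_done(): hands the job in, once; it reports no verdict.
Trained networks look in the newest picture that a camera, given by its name, has taken for a name from the list of things; names that differ only in an ending like _2 or _b are one class to them, and where a whole thing is asked for, a point or a joint stands for the part that bears it (a point fixed in the world has none). Each returns a list of dicts, best first, with "conf" (0 to 1); they miss things now and then, are a little off and sometimes report something else, mostly with a low value. They report only what shows in the picture. A call takes as long as a camera call. They do not tell look-alikes from the thing itself.
- bot.regions_of(camera, label): "pixels" (400x640 bool, what is visible of it) and "point" ([row, column] in pixels, amid what is visible of it).
The state is a dict: "time": time; "q": joint angles; "qd": joint speeds; "joint_efforts": joint torques, N m; "ee_pos": TCP position; "tcp_rot": TCP orientation; "wrist_force": force on the tool from outside, world axes, zero at the start; "torque": the same for the moment, N m; "opening": finger opening in m.
Only numpy, scipy, OpenCV 4.12 (cv2) and the standard library are available. Lean on these libraries where they do the work, as an engineer would, in place of code of your own. Each camera call takes 0.05 s, during which the arm holds its last target. There are 200 camera calls.

### The job

Lay the oblong aluminium forming block flat in the fixture's pocket and let go of it. Then take the bar-grip knob with the nose, turn it so that its D-shaped bore matches the fixture's upright D-shaft, push it fully home and press shaft and knob all the way down against the spring, so that the clamp toe closes over the block. Finish while still holding the knob pressed all the way down; leave everything else on the bench where it is.

Things in the scene. Friction and masses are not known exactly. Their poses are not given: they have to be found in the camera images.
- block: Oblong aluminium forming block, lying upright on the bench: plate 90 (x) x 60 (y) x 20 mm high, with a grip rib 50 (x) x 12 (y) x 30 mm high on the middle of its top, along the long side (total height 50). The plate's lower edges are chamfered 2.5 mm. Mass about 0.3 kg. Origin: centre of the underside, z up. Either way round fits the pocket.
- pocket (a point): Centre of the floor of the fixture's rectangular pocket, 93 (x) x 63 (y) x 12 mm deep with a small chamfer at its mouth. Floor 22 mm, rim 34 mm above the bench. x along the pocket's long side, z up. The block sits on the floor with its plate standing 8 mm above the rim.
- fixture: Clamping fixture, fixed to the bench; place and yaw vary. Grey base slab 190 (x) x 250 (y) x 12 mm high. On it at y +65 mm the dark steel block 120 (x) x 92 (y) mm, top 34 mm above the bench, with the pocket in it, and at y -70 mm the round boss with the D-shaft. Origin: centre of the slab's underside, z up.
- toe_tip (a point): Front end of the steel clamp toe (24 mm wide, 44.5 to 50.5 mm above the bench), beyond the pocket's +x end, 50 mm from the pocket's centre at rest. It slides towards the pocket's -x by as much as the spindle is pressed and then overhangs the seated block's plate with 2.5 mm of air. Need not be touched.
- knob: Black bar-grip knob, upright on the bench, about 80 g. Round skirt 44 mm in diameter, 26 mm high; on top a grip bar 42 (x) x 14 (y) mm, z 26 to 56 mm. A nose on the skirt reaches 34 mm from the axis along +x (z 18 to 26). Blind D-bore underneath, 18 mm deep: radius 10, its flat 6 mm from the axis on the nose's side (+x). Origin: on the axis at the underside, z up.
- spindle_tip (a point): Centre of the top of the upright steel D-shaft: radius 9 mm, flat 4.5 mm from the axis on this frame's +x side, top 3 mm tapered; z up. At rest 72 mm above the bench and 30 mm above the boss. It cannot turn; its yaw varies. With the knob fully home the knob's underside is 18 mm below this point (54 mm above the bench at rest). It moves down with the spindle.
- boss: Round dark steel boss on the fixture's slab that carries the D-shaft, 52 mm in diameter at its top, which is 42 mm above the bench. A pointed lug on its top edge, reaching 42 mm from the axis along +x, points the way the shaft's flat faces; the knob's nose comes to lie over it. Origin: on the axis, 12 mm above the bench.
- spindle (a joint): How far the spindle is pressed down against its spring: 0 m at rest to 0.010 m at its stop. It needs about 4 N to start and 12 N at the stop, and springs back up when let go.
- spare_block: Square aluminium block 74 x 74 x 20 mm with the same kind of rib; does not fit the pocket. To be left alone. Origin: centre of the underside.
- spare_knob: Plain round black waisted knob without nose or bar, 42 mm in diameter, 42 mm high. To be left alone. Origin: centre of the underside.
- flux_jar: Small amber jar with a steel cap, 48 mm in diameter, 65 mm high. Bystander. Origin: centre of the underside.
- screwdriver: Screwdriver lying on the bench, about 190 mm long. Bystander. x along it, handle to -x.
- pliers: Pliers lying on the bench at the left, about 155 mm long. Bystander. x along them.
- brush: Brush lying on the bench at the right. Bystander. x along it, handle to -x.
Mind the look-alikes: they are no part of the job. What is shaped like the block but brown is not meant.

How it is judged (in metres and radians):
On the way, in this order (a step that is already met when the one before it is completed fails the run):
1. the oblong block lies flat and square on the floor of the pocket, let go (z of block in the frame of pocket between -0.003 and 0.002 m and horizontal distance between block and pocket below 0.004 m and angle between block's own z axis and vertical below 0.035 rad and angle between the x axis of block and the x axis of pocket, either way round below 0.07 rad and contact force between the fingers and block below 0.2 N), for 0.2 s.
2. the knob is fully home on the D-shaft (z of knob in the frame of spindle_tip below -0.0155 m and horizontal distance between knob and spindle_tip below 0.004 m and angle between the x axis of knob and the x axis of spindle_tip, either way round below 0.3 rad and angle between knob's own z axis and vertical below 0.1 rad), for 0.2 s.
At the end, for the whole second after the job is handed in: For the last second: block on the pocket floor (2 mm high, 4 mm sideways, 0.035 rad tilt, 0.07 rad square), not touched by the fingers; knob home (15.5 mm or more over the shaft, 4 mm centred, 0.1 rad upright, still), held by the fingers (over 3 N) with the spindle over 8 of 10 mm down (all of step 1 and all of step 2 and value of joint spindle above 0.008 m and contact force between the fingers and knob above 3 N and linear speed of knob below 0.02 m/s); the arm keeps its last pose, push and grip.
It fails at once if any other loose thing on the bench is shifted by more than 30 mm (distance of any of spare_block, spare_knob, flux_jar, screwdriver, pliers, brush from where it was at the start of the episode above 0.03 m).
It also fails if it takes over 69 s, if anything falls off the work surface, if the arm or the gripper's body presses on something with over 40 N, if the wrist force passes 120 N, or if a joint passes its speed limit or range.

## Working session

There is one attempt and no reset: what is moved stays moved. The work goes in short steps, Python scripts to look and compute and a shell command to move; the robot and the scene stay as the last step left them, time stands still between calls to the robot, and variables do not carry over. Pictures are saved under pics/ and viewed, about 8 in all and at most 12, crops included, and the job is handed in when it is done.

```bash
mkdir -p pics; cat > h.py <<'E'
import numpy as np, cv2
from workcell import bot
def cloud(name, depth):
    m=bot.camera_model(name); R=cv2.Rodrigues(np.array(m["rvec"],float))[0]; t=np.array(m["tvec"],float).ravel()
    v,u=np.mgrid[0:400,0:640]
    c=np.dstack([(u-m["cx"])/m["fx"]*depth,(v-m["cy"])/m["fy"]*depth,depth])
    return (c-t)@R   # world
def save(img,p,crop=None,s=1):
    if crop: r0,r1,c0,c1=crop; img=img[r0:r1,c0:c1]
    cv2.imwrite(p,cv2.cvtColor(cv2.resize(img,None,fx=s,fy=s,interpolation=cv2.INTER_CUBIC),cv2.COLOR_RGB2BGR))
E
python3 - <<'E'
from h import *
o=bot.get_obs(); print(o["time"],o["ee_pos"],o["tcp_rot"],o["opening"])
for n in ("top","side"):
    im,d=bot.camera(n); save(im,f"pics/{n}0.png"); np.savez(f"{n}0.npz",im=im,d=d)
    P=cloud(n,d)
    for l in ("block","knob","fixture","boss","spindle_tip","toe_tip"):
        for r in bot.regions_of(n,l)[:3]:
            pt=[int(x) for x in r["point"]]; m=r["pixels"]&(d>0)
            print(n,l,round(r["conf"],2),pt,P[pt[0],pt[1]].round(3),m.sum(),P[m].min(0).round(3),P[m].max(0).round(3))
E
```

```text
0.0 [0.17959541 0.5195994  0.23059326] [-8.99983946e+01  7.55606433e-02  7.09298963e+01] 0.08509890732180482
top block 0.94 [270, 200] [0.309 0.383 0.019] 583 [ 0.262  0.333 -0.005] [0.336 0.436 0.058]
top block 0.63 [226, 227] [0.446 0.298 0.025] 544 [0.386 0.255 0.   ] [0.488 0.343 0.057]
top knob 0.62 [174, 393] [ 0.6   -0.241  0.023] 158 [ 0.572 -0.273  0.009] [ 0.623 -0.231  0.058]
top fixture 0.82 [163, 304] [0.647 0.048 0.013] 4104 [ 0.539 -0.089 -0.008] [0.745 0.174 0.06 ]
top boss 0.66 [161, 325] [ 0.644 -0.02   0.045] 241 [ 0.618 -0.053  0.01 ] [ 0.685 -0.004  0.078]
top boss 0.53 [167, 303] [0.632 0.052 0.019] 4157 [ 0.537 -0.092 -0.008] [0.746 0.17  0.06 ]
top spindle_tip 0.32 [233, 373] [ 0.41  -0.167  0.024] 215 [ 0.396 -0.212  0.   ] [ 0.421 -0.119  0.033]
top toe_tip 0.47 [143, 283] [0.705 0.113 0.054] 91 [0.685 0.095 0.021] [0.722 0.125 0.06 ]
side block 0.75 [291, 337] [ 0.474 -0.273  0.04 ] 311 [ 0.452 -0.284 -0.003] [ 0.496 -0.214  0.047]
side block 0.74 [143, 243] [0.289 0.358 0.026] 371 [ 0.258  0.33  -0.003] [0.328 0.43  0.054]
side knob 0.74 [282, 385] [ 0.601 -0.256  0.025] 330 [ 0.568 -0.275 -0.   ] [ 0.62  -0.243  0.057]
side fixture 0.61 [201, 369] [0.634 0.043 0.013] 3745 [ 0.537 -0.092 -0.008] [0.74  0.2   0.073]
side boss 0.59 [212, 381] [ 0.647 -0.037  0.046] 388 [ 0.614 -0.061  0.007] [0.685 0.035 0.075]
side spindle_tip 0.65 [205, 380] [ 0.642 -0.036  0.074] 39 [ 0.634 -0.043  0.045] [ 0.646 -0.031  0.075]
side toe_tip 0.43 [180, 386] [0.701 0.104 0.031] 92 [0.687 0.088 0.019] [0.717 0.115 0.059]
side toe_tip 0.39 [212, 380] [ 0.644 -0.037  0.046] 334 [ 0.615 -0.061  0.012] [ 0.678 -0.009  0.075]
```

View pics/top0.png

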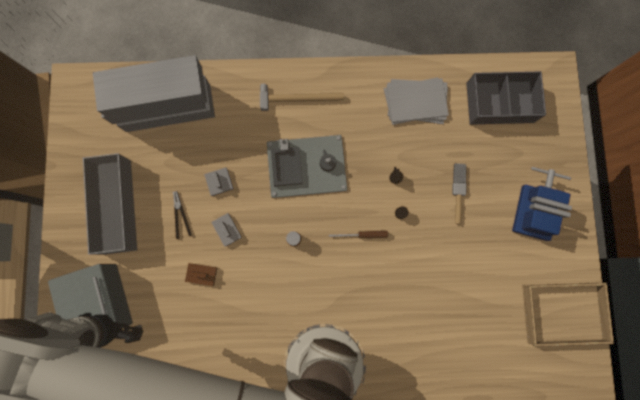

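View pics/side0.png

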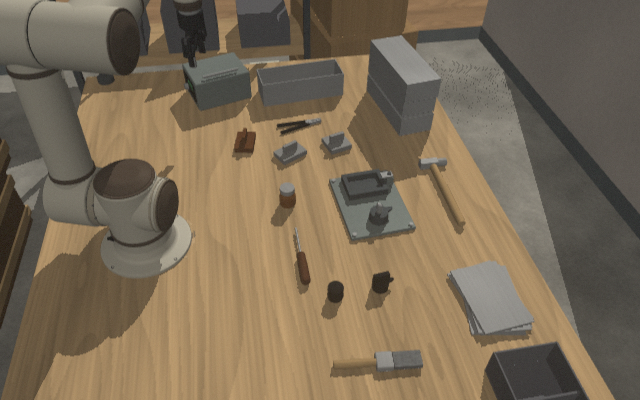

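The top view shows the fixture at about (304,165), with the pocket to its left and the boss at (327,161). There are grey blocks at (227,230) and (219,182), and the brown look-alike is at (202,275). The bar knob is at (396,176) and the round spare knob at (401,213). Next I'll zoom in and fit the poses.

```bash
python3 - <<'E'
from h import *
T=np.load("top0.npz");S=np.load("side0.npz")
def crop(im,r,c,h=34,w=34): return cv2.resize(im[r-h:r+h,c-w:c+w],(390,290) if False else (290,290),interpolation=cv2.INTER_CUBIC)
a=np.hstack([crop(T['im'],207,222,45,45),crop(T['im'],166,306,45,45)])
b=np.hstack([crop(S['im'],283,372,40,40),crop(S['im'],207,375,45,45)])
save(np.vstack([a,b]),"pics/zoom.png")
pt=cloud("top",T['d'])[T['d']>0]; ps=cloud("side",S['d'])[S['d']>0]
def rect(p):
    r=cv2.minAreaRect(p[:,:2].astype(np.float32)*1000); return np.round(r[0],1),np.round(r[1],1),round(r[2],1)
def sel(p,c,rad,z0,z1): return p[(np.hypot(p[:,0]-c[0],p[:,1]-c[1])<rad)&(p[:,2]>z0)&(p[:,2]<z1)]
for n,p in(("top",pt),("side",ps)):
    for l,c,rad,bands in (("A",(.446,.298),.07,((.013,.03),(.042,.06))),("B",(.58,.31),.065,((.013,.03),(.042,.06))),
        ("knob",(.597,-.255),.05,((.012,.03),(.047,.065))),("boss",(.644,-.033),.045,((.036,.05),(.066,.08))),("slab",(.64,.045),.2,((.008,.017),(.028,.04),(.04,.06)))):
        for z in bands:
            q=sel(p,c,rad,*z)
            if len(q)>4: print(n,l,z,len(q),rect(q),q.mean(0).round(4))
E
```

```text
top A (0.013, 0.03) 458 (array([437.3, 301.8]), array([90.9, 60.5]), 27.5) [0.4364 0.3004 0.0203]
top A (0.042, 0.06) 68 (array([436.3, 301.5]), array([49.4, 12.4]), 28.9) [0.4368 0.3013 0.0497]
top B (0.013, 0.03) 436 (array([594.8, 326.9]), array([75.4, 74.5]), 16.2) [0.5927 0.3245 0.0201]
top B (0.042, 0.06) 65 (array([594.3, 326.4]), array([50.7, 13.6]), 16.7) [0.5944 0.3264 0.0499]
top knob (0.012, 0.03) 86 (array([ 595.8, -251.9]), array([41.8, 48.1]), 60.8) [ 0.5932 -0.2471  0.025 ]
top knob (0.047, 0.065) 61 (array([ 592.8, -251.2]), array([41.4, 14.8]), 6.1) [ 0.5934 -0.2507  0.0533]
top boss (0.036, 0.05) 191 (array([647.9, -30.5]), array([50.8, 58.4]), 66.9) [ 0.6461 -0.028   0.0425]
top boss (0.066, 0.08) 19 (array([643.9, -29.5]), array([12.7, 13.7]), 87.5) [ 0.6429 -0.0295  0.0722]
top slab (0.008, 0.017) 2570 (array([646.5,  48.5]), array([352.6, 315.6]), 55.2) [0.6354 0.0207 0.0124]
top slab (0.028, 0.04) 537 (array([643.9,  50.1]), array([131.2, 203.3]), 3.2) [0.6347 0.0922 0.0343]
top slab (0.04, 0.06) 262 (array([665.5,  55.2]), array([144.9, 197.3]), 18.4) [0.6663
[... 440 characters left out ...]
rray([ 594.9, -260.2]), array([32.8, 54.6]), 82.0) [ 0.5912 -0.2628  0.0238]
side knob (0.047, 0.065) 94 (array([ 590. , -253.6]), array([41.9, 17.5]), 0.3) [ 0.5892 -0.2541  0.0524]
side boss (0.036, 0.05) 195 (array([644.9, -28.5]), array([61., 50.]), 48.9) [ 0.6437 -0.0345  0.0414]
side boss (0.066, 0.08) 19 (array([641.3, -32.5]), array([13.3, 15. ]), 51.7) [ 0.6395 -0.0325  0.0709]
side slab (0.008, 0.017) 2323 (array([606.6,  35.5]), array([250.8, 253.4]), 4.5) [0.6297 0.0035 0.0119]
side slab (0.028, 0.04) 597 (array([650.4,  50.4]), array([148.8, 213.9]), 4.9) [0.6367 0.0779 0.0333]
side slab (0.04, 0.06) 244 (array([665.7,  46. ]), array([129.6, 199.9]), 11.1) [0.6631 0.0163 0.0456]
```

View pics/zoom.png

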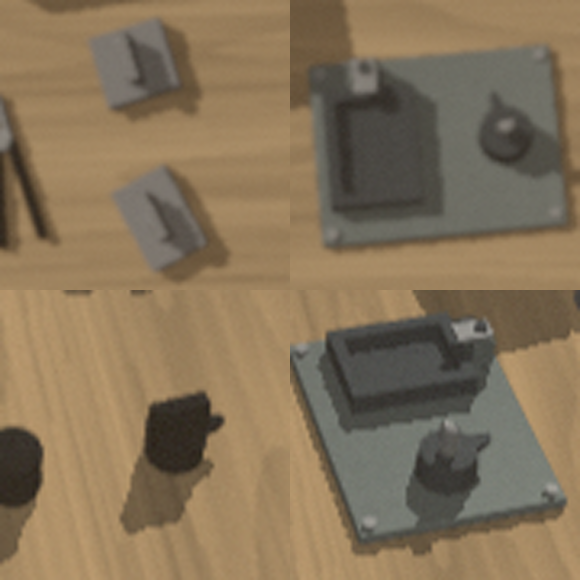

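The view confirms that A, at (0.436,0.300), is the oblong block (91x60 by my fit) and B is the square spare. The toe is at the pocket's far (+x) end. The lug points to +x and a little +y, and the knob's nose points to about +x. I'll now fit the fixture, lug and nose accurately.

```bash
cat > fit.py <<'E'
from h import *
from scipy.optimize import least_squares
def rect(p):
    r=cv2.minAreaRect(p[:,:2].astype(np.float32)*1000); return np.round(r[0],1),np.round(r[1],1),round(r[2],1)
E
python3 - <<'E'
from fit import *
for n in("top","side"):
    T=np.load(n+"0.npz"); im=T['im'];d=T['d'];P=cloud(n,d); X,Y,Z=P[...,0],P[...,1],P[...,2]
    m=(d>0)&(abs(Z-.012)<.0045)&(abs(X-.64)<.13)&(abs(Y-.04)<.17)
    # slab is grey (not wood): low saturation
    sat=im.max(2).astype(int)-im.min(2); g=m&(sat<25)
    k=cv2.morphologyEx(g.astype(np.uint8),cv2.MORPH_OPEN,np.ones((3,3)))>0
    print(n,"slab",k.sum(),rect(P[k]))
    m=(d>0)&(abs(Z-.034)<.004)&(abs(X-.64)<.09)&(Y>.045)&(Y<.19); print(n,"steel top",m.sum(),rect(P[m]))
    m=(d>0)&(abs(Z-.022)<.004)&(abs(X-.64)<.06)&(Y>.06)&(Y<.16); print(n,"floor",m.sum(),rect(P[m]))
    m=(d>0)&(abs(Z-.0475)<.006)&(abs(X-.7)<.05)&(Y>.06)&(Y<.16); print(n,"toe",m.sum(),rect(P[m]))
    for nm,c,r0,r1,z0,z1 in (("lug",(.6426,-.031),.029,.046,.034,.05),("nose",(.592,-.2524),.0245,.038,.012,.03)):
        D=np.hypot(X-c[0],Y-c[1]); m=(d>0)&(D>r0)&(D<r1)&(Z>z0)&(Z<z1); q=P[m].mean(0) if m.any() else None
        if m.any(): print(n,nm,m.sum(),q.round(4),np.degrees(np.arctan2(q[1]-c[1],q[0]-c[0])).round(1), np.degrees(np.arctan2(P[m][:,1]-c[1],P[m][:,0]-c[0])).round(0))
E
```

```text
top slab 1762 (array([638. ,  40.6]), array([184.6, 247.4]), 4.1)
top steel top 393 (array([640.6, 105.7]), array([131.3,  92.1]), 3.9)
top floor 458 (array([647. ,  98.6]), array([109. ,  79.1]), 4.2)
top toe 67 (array([702.7, 109.5]), array([38.7, 27.3]), 3.4)
top lug 13 [ 0.6773 -0.0211  0.0421] 16.0 [17. 13. 19. 14. 20. 15. 10. 21. 17. 11.  6. 25. 19.]
top nose 7 [ 0.6223 -0.2467  0.0251] 10.7 [12.  8. 13.  7.  2. 16. 18.]
side slab 2065 (array([636.7,  37.8]), array([191.9, 251.5]), 3.8)
side steel top 414 (array([645.9, 103.5]), array([148.8, 100.6]), 4.9)
side floor 377 (array([640.3, 102.7]), array([ 85.3, 119.4]), 89.9)
side toe 76 (array([700. , 105.1]), array([34.7, 33.9]), 2.7)
side lug 17 [ 0.6728 -0.0243  0.0408] 12.5 [ 33.  28.  22.  19.  21.  14.  17.  16.   3.  19.  12.  12.  14.   6.
  11.   4. -99.]
side nose 12 [ 0.6199 -0.2504  0.0243] 4.2 [11. 11.  8.  9.  2.  1.  4.  2. -2.  1.  1.  4.]
```

```bash
cat > go.py <<'E'
# usage: go.py x y z jawyaw -> shift and turn in jog units
import sys; from h import *
from scipy.spatial.transform import Rotation as Ro
x,y,z,w=map(float,sys.argv[1:5]); o=bot.get_obs()
r=Ro.from_euler("xyz",o["tcp_rot"],degrees=True); g=Ro.from_euler("xyz",[-90,0,w],degrees=True)
print("t",round(o["time"],2),"pos",np.round(o["ee_pos"],4),"rot",np.round(o["tcp_rot"],1),"q",np.round(o["q"],0),"F",np.round(o["wrist_force"],1),"open",round(o["opening"],4))
print("shift",((np.array([x,y,z])-o["ee_pos"])/.025).round(2),"turn",((g*r.inv()).as_rotvec(degrees=True)/5).round(2))
E
python3 -m jog '[[0,10.24,-8.76,-3.2,0,0,9.4],[0,10.24,-8.76,-3.2,0,0,9.4],[0,10.24,-8.76,-3.2,0,0,9.4],[0,10.24,-8.76,-3.2,0,0,9.4],[0,10.24,-8.76,-3.2,0,0,9.4]]' 40; python3 go.py 0.4355 0.3005 0.024 118
```

```text
time: 1.2
ee_pos: [0.3499, 0.3746, 0.1784]
tcp_rot: [-90.0, -0.0, 110.5]
wrist_force: [0.5, 0.6, 0.2]
opening: 0.0854
t 1.2 pos [0.3499 0.3746 0.1784] rot [-90.   -0.  110.5] q [47. -1. -2. 89. -0. 26.] F [0.5 0.6 0.2] open 0.0854
shift [ 3.42 -2.97 -6.17] turn [-0.    0.    1.51]
```

```bash
python3 -m jog '[[0,3.42,-2.97,-3.2,0,0,1.5],[0,3.42,-2.97,-3.2,0,0,1.5],[0,3.42,-2.97,-3.2,0,0,1.5],[0,3.42,-2.97,-3.2,0,0,1.5],[0,3.42,-2.97,-3.2,0,0,1.5]]'; python3 go.py 0.4355 0.3005 0.025 118
```

```text
time: 1.7
ee_pos: [0.4344, 0.3011, 0.0982]
tcp_rot: [-89.9, -0.0, 117.5]
wrist_force: [0.3, 0.2, -0.0]
opening: 0.0856
t 1.7 pos [0.4344 0.3011 0.0982] rot [-89.9  -0.  117.5] q [35.  2. -8. 80.  0.  7.] F [ 0.3  0.2 -0. ] open 0.0856
shift [ 0.04 -0.02 -2.93] turn [ 0.01 -0.01  0.09]
```

```bash
python3 -m jog '[[0,0.02,0,-1.4,0,0,0],[0,0.02,0,-2.92,0,0,0],[0,0.02,0,-2.92,0,0,0],[0.9,0.02,0,-2.92,0,0,0],[1,0.02,0,-2.92,0,0,0]]' 40; python3 -m jog '[[1,0,0,0,0,0,0],[1,0,0,0,0,0,0],[1,0,0,0,0,0,0],[1,0,0,0,0,0,0],[1,0,0,0,0,0,0]]';python3 go.py 0.4355 0.3005 0.025 118
```

```text
time: 2.2
ee_pos: [0.4357, 0.3029, 0.0283]
tcp_rot: [-90.2, -0.0, 117.7]
wrist_force: [0.1, -0.4, 0.9]
opening: 0.0592
time: 2.7
ee_pos: [0.4353, 0.3021, 0.0266]
tcp_rot: [-90.1, -0.0, 117.6]
wrist_force: [-0.7, 0.7, 6.0]
opening: 0.0112
t 2.7 pos [0.4353 0.3021 0.0266] rot [-90.1  -0.  117.6] q [ 35.   3. -14.  72.   0.   7.] F [-0.7  0.7  6. ] open 0.0112
shift [ 0.01 -0.06 -0.06] turn [-0.01  0.01  0.07]
```

```bash
python3 -m jog '[[1,0,0,2,0,0,0],[1,0,0,4.5,0,0,0],[1,3,-2,4.5,0,0,-2],[1,5,-4,4.5,0,0,-4],[1,7.9,-7.92,4.5,0,0,-4.8]]' 60; python3 -m jog '[[1,2.5,-3.3,0,0,0,-1],[1,2.5,-3.3,0,0,0,-1],[1,2.5,-3.3,0,0,0,-1],[1,2.5,-3.3,0,0,0,-1],[1,2.5,-3.3,0,0,0,-1]]';python3 go.py 0.633 0.104 0.12 94.1
```

```text
time: 3.2
ee_pos: [0.5478, 0.203, 0.1361]
tcp_rot: [-90.0, -0.0, 93.4]
wrist_force: [1.1, 0.2, -3.2]
opening: 0.0112
time: 3.7
ee_pos: [0.6082, 0.1216, 0.1353]
tcp_rot: [-89.9, -0.0, 88.7]
wrist_force: [0.4, -0.2, -4.2]
opening: 0.0105
t 3.7 pos [0.6082 0.1216 0.1353] rot [-89.9  -0.   88.7] q [11. 14. 10. 86.  0. 13.] F [ 0.4 -0.2 -4.2] open 0.0105
shift [ 0.99 -0.71 -0.61] turn [ 0.   -0.02  1.09]
```

```bash
python3 -m jog '[[1,0.99,-0.71,-1.0,0,0,1.1],[1,0.99,-0.71,-1.0,0,0,1.1],[1,0.99,-0.71,-1.0,0,0,1.1]]'; python3 - <<'E'
from fit import *
o=bot.get_obs(); p=o["ee_pos"]; print(p.round(4),o["tcp_rot"].round(1) if hasattr(o["tcp_rot"],'round') else o["tcp_rot"])
ims=[]
for n in("top","side"):
    im,d=bot.camera(n);np.savez(n+"1.npz",im=im,d=d);P=cloud(n,d);X,Y,Z=np.moveaxis(P,2,0)
    ims.append(cv2.resize(im[100:230,230:430],None,fx=2,fy=2))
    near=(d>0)&(np.hypot(X-p[0],Y-p[1])<.075)
    for z0,z1 in((.055,.074),(.074,.095)):
        m=near&(Z>z0)&(Z<z1)
        if m.sum()>5: print(n,z0,m.sum(),rect(P[m]),P[m].mean(0).round(4))
save(np.vstack(ims),"pics/held1.png",s=1)
E
```

```text
time: 4.0
ee_pos: [0.6327, 0.1044, 0.1101]
tcp_rot: [-89.9, -0.0, 94.2]
wrist_force: [0.7, 0.5, -4.0]
opening: 0.0107
[0.6327 0.1044 0.1101] [-89.9  -0.   94.2]
side 0.074 74 (array([620.7,  82.8]), array([ 49.8, 106.1]), 60.6) [0.6277 0.0787 0.0906]
```

View pics/held1.png

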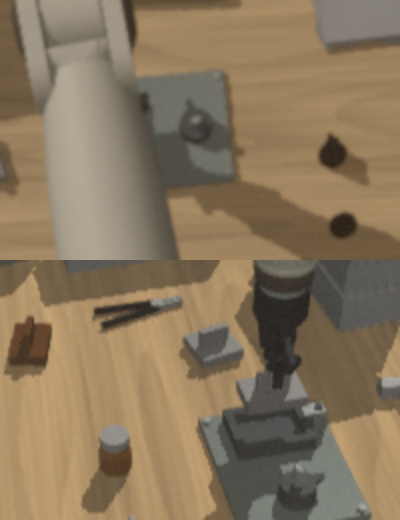

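The block is held above the pocket, rib aligned (side view). The arm hides it from the top camera. Next I'll fit the plate in the side image.

```bash
python3 - <<'E'
from fit import *
T=np.load("side1.npz");d=T['d'];P=cloud("side",d);X,Y,Z=np.moveaxis(P,2,0)
near=(d>0)&(np.hypot(X-.633,Y-.104)<.075)
print(np.histogram(Z[near],np.arange(.075,.15,.005)))
for z0,z1 in((.1,.11),(.083,.11),(.128,.14)):
    m=near&(Z>z0)&(Z<z1); q=P[m]; print(z0,m.sum(),rect(q),q.min(0).round(4),q.max(0).round(4))
# in pocket frame axes, extents
a=np.radians(4.1);u=np.array([np.cos(a),np.sin(a)]);v=np.array([-u[1],u[0]])
def ext(p,pc): 
    s=(p[:,:2]-pc)@np.c_[u,v]; return np.percentile(s,[1,99],axis=0).round(4)
m=near&(Z>.083)&(Z<.11); print("plate about TCP",ext(P[m],[.6327,.1044]))
T=np.load("side0.npz");d=T['d'];P=cloud("side",d);X,Y,Z=np.moveaxis(P,2,0)
m=(d>0)&(abs(Z-.034)<.003)&(abs(X-.64)<.09)&(Y>.045)&(Y<.19); print("steel side",ext(P[m],[.6327,.1044]))
s=(P[m][:,:2]-[.632,.103])@np.c_[u,v]
for lo in np.arange(-.07,.09,.01): 
    k=(s[:,0]>=lo)&(s[:,0]<lo+.01); print(round(lo,2),np.sort((s[k,1]*1000).round(0)).astype(int)[[0,-1]] if k.any() else None,k.sum(), end=' ')
E
```

```text
(array([  0,   3,  27,  44,  60, 231,  91,  18,  15,  22,  22,  24,  25,
        12]), array([0.075, 0.08 , 0.085, 0.09 , 0.095, 0.1  , 0.105, 0.11 , 0.115,
       0.12 , 0.125, 0.13 , 0.135, 0.14 , 0.145]))
0.1 322 (array([632. , 102.3]), array([91.1, 66. ]), 2.4) [0.5853 0.0686 0.1001] [0.6785 0.1344 0.1098]
0.083 455 (array([631.7, 101.8]), array([91.7, 67.2]), 2.6) [0.5847 0.0671 0.0843] [0.6787 0.1344 0.1098]
0.128 55 (array([626.6,  98.4]), array([24.4, 39.2]), 61.1) [0.6081 0.0831 0.128 ] [0.6485 0.115  0.1397]
plate about TCP [[-0.0464 -0.0346]
 [ 0.0436  0.0288]]
steel side [[-0.0598 -0.0489]
 [ 0.0755  0.0453]]
-0.07 [27 27] 1 -0.06 [-47  46] 62 -0.05 [-45  47] 34 -0.04 [-47  48] 21 -0.03 [-48  42] 16 -0.02 [-47  47] 20 -0.01 [-46  47] 17 0.0 [-42  45] 18 0.01 [-48  48] 18 0.02 [-43  46] 19 0.03 [-46  46] 22 0.04 [-44  44] 33 0.05 [-50  50] 53 0.06 [-45  -2] 8 0.07 [-15 -11] 3 0.08 [-17 -10] 3
```

```bash
python3 -m jog '[[1,0.04,0,-1,0,0,0],[1,0.04,0,-1.7,0,0,0],[1,0.04,0,-1.9,0,0,0],[1,0.04,0,-1.9,0,0,0]]'; python3 -m jog '[[1,0,0,-0.12,0,0,0],[1,0,0,-0.2,0,0,0],[1,0,0,-0.28,0,0,0],[1,0,0,-0.28,0,0,0]]'; python3 go.py 0.634 0.1045 0.0486 94.1
```

```text
time: 4.5
ee_pos: [0.6341, 0.104, 0.0635]
tcp_rot: [-90.0, -0.0, 94.2]
wrist_force: [0.6, -0.2, -2.3]
opening: 0.0107
time: 4.9
ee_pos: [0.6353, 0.1041, 0.0577]
tcp_rot: [-90.1, -0.1, 94.2]
wrist_force: [-0.2, 4.3, 3.6]
opening: 0.0105
t 4.9 pos [0.6353 0.1041 0.0577] rot [-90.1  -0.1  94.2] q [ 9. 18.  6. 78.  0.  5.] F [-0.2  4.3  3.6] open 0.0105
shift [-0.05  0.02 -0.37] turn [-0.02  0.02 -0.01]
```

```bash
python3 -m jog '[[1,0,0.03,-0.08,0,0,0],[1,0,0.03,-0.16,0,0,0],[1,0,0.03,-0.24,0,0,0],[1,0,0.03,-0.24,0,0,0]]'; python3 go.py 0.634 0.1045 0.0486 94.1
```

```text
time: 5.3
ee_pos: [0.6345, 0.1044, 0.0497]
tcp_rot: [-90.0, -0.0, 94.1]
wrist_force: [0.6, 4.3, -4.8]
opening: 0.0112
t 5.3 pos [0.6345 0.1044 0.0497] rot [-90.   -0.   94.1] q [ 9. 18.  5. 77.  0.  5.] F [ 0.6  4.3 -4.8] open 0.0112
shift [-0.02  0.   -0.04] turn [-0.01 -0.01 -0.01]
```

Slid in. I'll seat it the last mm and release.

```bash
python3 -m jog '[[1,0,0.02,-0.06,0,0,0],[1,0,0.02,-0.08,0,0,0],[1,0,0.02,-0.08,0,0,0]]'; python3 -m jog '[[0.7,0,0.02,0.05,0,0,0],[0.3,0,0.02,0.05,0,0,0],[0,0,0.02,0.05,0,0,0],[0,0,0.02,0.05,0,0,0],[0,0,0.02,0.5,0,0,0]]'; python3 -m jog '[[0,0,0,1.5,0,0,0],[0,0,0,3,0,0,0],[0,0,-2,3,0,0,0],[0,0,-4,3,0,0,0],[0,0,-6,3,0,0,0]]';python3 go.py 0.5915 -0.2523 0.12 96.5
```

```text
time: 5.6
ee_pos: [0.6345, 0.1045, 0.0486]
tcp_rot: [-90.0, 0.0, 94.1]
wrist_force: [-3.1, 2.8, 3.0]
opening: 0.0109
time: 6.1
ee_pos: [0.6338, 0.1049, 0.0596]
tcp_rot: [-89.8, 0.0, 94.1]
wrist_force: [0.0, 0.1, -0.3]
opening: 0.0821
time: 6.6
ee_pos: [0.6348, -0.0461, 0.1373]
tcp_rot: [-90.1, 0.0, 94.2]
wrist_force: [0.7, -0.7, 0.7]
opening: 0.0856
t 6.6 pos [ 0.6348 -0.0461  0.1373] rot [-90.1   0.   94.2] q [-4. 16. 12. 86. -0. -8.] F [ 0.7 -0.7  0.7] open 0.0856
shift [-1.73 -8.25 -0.69] turn [0.   0.02 0.46]
```

```bash
python3 -m jog '[[0,-1.68,-8.25,-0.9,0,0,0.5],[0,-1.68,-8.25,-0.9,0,0,0.5],[0,-1.68,-8.25,-0.9,0,0,0.5],[0,-1.68,-8.25,-0.9,0,0,0.5],[0,-1.68,-8.25,-0.9,0,0,0.5]]'; python3 - <<'E'
from fit import *
ims=[]
for n in("top","side"):
    im,d=bot.camera(n);np.savez(n+"2.npz",im=im,d=d);P=cloud(n,d);X,Y,Z=np.moveaxis(P,2,0)
    ims.append(cv2.resize(im[120:300,240:440],None,fx=2,fy=2))
    near=(d>0)&(np.hypot(X-.634,Y-.104)<.062)&(X<.683)
    for z0,z1 in((.0385,.048),(.065,.08)):
        m=near&(Z>z0)&(Z<z1); print(n,z0,m.sum(),rect(P[m]),np.median(P[m],0).round(4),P[m][:,2].std().round(4))
save(np.hstack(ims),"pics/seat.png")
E
python3 go.py 0.5927 -0.252 0.031 96.5
```

```text
time: 7.1
ee_pos: [0.5911, -0.2556, 0.1135]
tcp_rot: [-90.0, 0.1, 96.4]
wrist_force: [-0.2, 0.3, 0.7]
opening: 0.0851
top 0.0385 413 (array([634.7,  99.3]), array([88.4, 96. ]), 84.6) [0.6347 0.1015 0.0426] 0.0023
top 0.065 62 (array([636.2, 104. ]), array([48.9, 12. ]), 4.2) [0.6362 0.1031 0.0719] 0.0025
side 0.0385 205 (array([615.3,  98.9]), array([65.8, 75.6]), 17.2) [0.6111 0.0929 0.0417] 0.0022
side 0.065 58 (array([627.8, 101.4]), array([37.6, 19.2]), 3.7) [0.6276 0.1009 0.069 ] 0.0027
t 7.2 pos [ 0.592  -0.2531  0.1137] rot [-90.    0.   96.5] q [-23.  17.  11.  84.  -0. -30.] F [0.4 1.2 0.2] open 0.0855
shift [ 0.03  0.04 -3.31] turn [0.   0.   0.01]
```

View pics/seat.png

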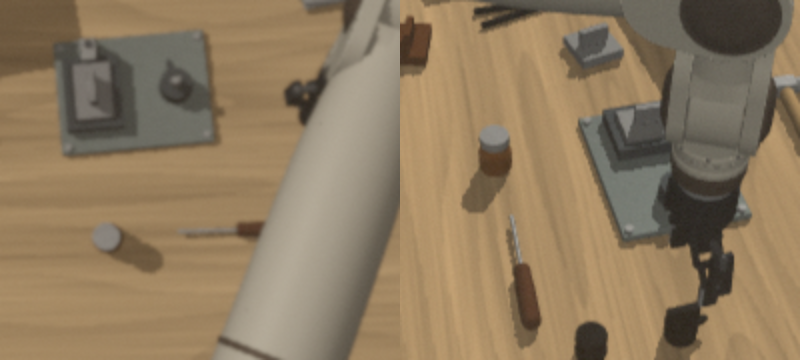

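The block is seated: plate top at 42.6 mm and rib top at 72 mm (42 and 72 expected), yaw 4.2°. Now I'll grasp the knob's bar.

```bash
python3 -m jog '[[0,0.03,0.03,-1.5,0,0,0],[0,0.03,0.03,-2.8,0,0,0],[0,0.03,0.03,-3.28,0,0,0],[0,0.03,0.03,-3.28,0,0,0],[1,0.03,0.03,-3.28,0,0,0]]' 60; python3 -m jog '[[1,0,0,0,0,0,0],[1,0,0,0,0,0,0],[1,0,0,0,0,0,0],[1,0,0,0,0,0,0],[1,0,0,0,0,0,0]]';python3 go.py 0.6442 -0.0302 0.12 103.8
```

```text
time: 7.7
ee_pos: [0.5943, -0.2498, 0.0331]
tcp_rot: [-90.1, 0.0, 96.7]
wrist_force: [0.5, 0.7, -0.0]
opening: 0.073
time: 8.2
ee_pos: [0.5938, -0.2506, 0.0321]
tcp_rot: [-90.1, 0.0, 96.6]
wrist_force: [-0.3, -0.1, 3.9]
opening: 0.0126
t 8.2 pos [ 0.5938 -0.2506  0.0321] rot [-90.1   0.   96.6] q [-23.  18.   4.  75.   0. -30.] F [-0.3 -0.1  3.9] open 0.0126
shift [2.02 8.81 3.52] turn [0.   0.01 1.43]
```

```bash
python3 -m jog '[[1,0,0,2,0,0,0],[1,0,0,3.7,0,0,0],[1,1,2,3.7,0,0,1],[1,1.5,4,3.7,0,0,1.4],[1,2.02,6,3.7,0,0,1.4]]'; python3 go.py 0.6450 -0.0302 0.115 103.8
```

```text
time: 8.7
ee_pos: [0.642, -0.1079, 0.1239]
tcp_rot: [-90.0, 0.0, 103.6]
wrist_force: [1.1, 0.0, -1.4]
opening: 0.0129
t 8.7 pos [ 0.642  -0.1079  0.1239] rot [-90.    0.  103.6] q [-10.  18.  14.  85.   0. -23.] F [ 1.1  0.  -1.4] open 0.0129
shift [ 0.12  3.11 -0.36] turn [-0.    0.    0.03]
```

```bash
python3 -m jog '[[1,0.05,1.8,0,0,0,0],[1,0.05,2.82,-0.2,0,0,0],[1,0.05,2.82,-0.36,0,0,0],[1,0.05,2.82,-0.36,0,0,0]]'; python3 - <<'E'
from fit import *
o=bot.get_obs(); p=o["ee_pos"]; print(p)
im,d=bot.camera("side");np.savez("side3.npz",im=im,d=d);P=cloud("side",d);X,Y,Z=np.moveaxis(P,2,0)
save(im,"pics/knobheld.png",(150,250,320,440),5)
near=(d>0)&(np.hypot(X-p[0],Y-p[1])<.045)
print(np.histogram(Z[near],np.arange(.04,.15,.01)))
for z0,z1 in((.083,.097),(.097,.111),(.086,.104)):
    m=near&(Z>z0)&(Z<z1); print(z0,m.sum(),rect(P[m]),P[m].min(0).round(4),P[m].max(0).round(4))
m=near&(Z>.083)&(Z<.111)&(np.hypot(X-p[0]+.003,Y-p[1]+.002)>.026);print("nose",m.sum(),P[m].mean(0).round(4))
m=near&(Z>.063)&(Z<.08);print("shaft",m.sum(),P[m].mean(0).round(4))
# circle fit to the skirt
m=near&(Z>.084)&(Z<.103); q=P[m][:,:2]; print(np.c_[q*1000,P[m][:,2]*1000].round(0).astype(int)[::6].tolist())
E
python3 go.py 0.645 -0.0302 0.115 103.8
```

```text
time: 9.1
ee_pos: [0.6425, -0.0382, 0.114]
tcp_rot: [-89.9, -0.0, 103.7]
wrist_force: [0.6, 0.7, -0.9]
opening: 0.013
[ 0.64247061 -0.03823686  0.11396551]
(array([130,  12,   0,   2,  30,  38,  87,  30,  37,  61]), array([0.04, 0.05, 0.06, 0.07, 0.08, 0.09, 0.1 , 0.11, 0.12, 0.13, 0.14]))
0.083 51 (array([634.7, -55. ]), array([17., 39.]), 73.4) [ 0.6178 -0.064   0.0836] [ 0.6555 -0.0414  0.0968]
0.097 103 (array([645.5, -47.1]), array([56.2, 34. ]), 1.0) [ 0.6174 -0.0643  0.0972] [ 0.6734 -0.0297  0.1109]
0.086 75 (array([647.2, -49.8]), array([57.3, 25.8]), 9.3) [ 0.6174 -0.0643  0.086 ] [ 0.6734 -0.0325  0.104 ]
nose 9 [ 0.6689 -0.0335  0.1047]
shaft 2 [ 0.637  -0.0562  0.0793]
[[667, -37, 101], [659, -47, 98], [628, -55, 103], [625, -57, 101], [619, -44, 85], [630, -60, 99], [647, -59, 96], [627, -54, 90], [642, -58, 92], [623, -56, 90], [638, -62, 93], [625, -61, 90], [641, -64, 90]]
t 9.15 pos [ 0.6426 -0.0391  0.1144] rot [-89.9   0.  103.6] q [ -3.  17.  11.  84.  -0. -17.] F [ 0.2 -0.1 -0.6] open 0.0127
shift [0.1  0.35 0.02] turn [ 0.   -0.01  0.03]
```

View pics/knobheld.png

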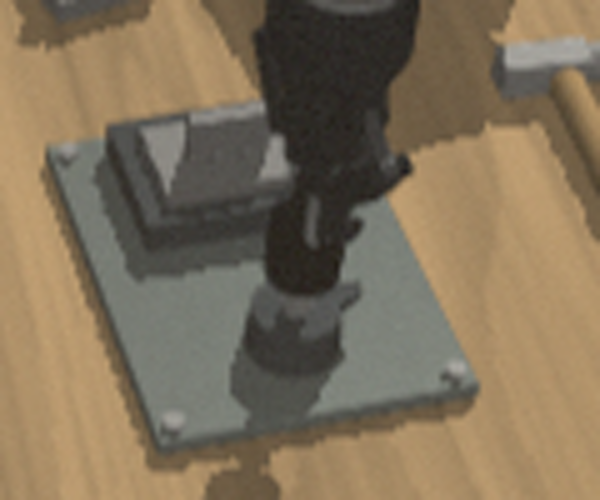

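The knob is upright and held over the boss, about 8 mm short in y. The nose heading is 13°, which matches the lug. I'll correct y and lower it.

```bash
python3 -m jog '[[1,0.07,0.35,0,0,0,0],[1,0.07,0.35,-0.2,0,0,0],[1,0.07,0.35,-0.2,0,0,0],[1,0.07,0.35,-0.2,0,0,0]]'; python3 go.py 0.6444 -0.0302 0.107 103.8
```

```text
time: 9.55
ee_pos: [0.6445, -0.0303, 0.1096]
tcp_rot: [-90.0, -0.0, 103.6]
wrist_force: [-0.4, -0.9, -0.6]
opening: 0.0127
t 9.55 pos [ 0.6445 -0.0303  0.1096] rot [-90.   -0.  103.6] q [ -3.  17.  11.  84.  -0. -16.] F [-0.4 -0.9 -0.6] open 0.0127
shift [-0.   0.  -0.1] turn [ 0.   -0.01  0.04]
```

```bash
python3 -m jog '[[1,0,0,-0.15,0,0,0],[1,0,0,-0.3,0,0,0],[1,0,0,-0.4,0,0,0],[1,0,0,-0.4,0,0,0]]'; python3 go.py 0.6444 -0.0302 0.086 103.8
```

```text
time: 9.95
ee_pos: [0.6445, -0.0294, 0.0993]
tcp_rot: [-90.0, -0.1, 103.7]
wrist_force: [0.6, 3.7, -2.1]
opening: 0.013
t 9.95 pos [ 0.6445 -0.0294  0.0993] rot [-9.000e+01 -1.000e-01  1.037e+02] q [ -3.  18.  10.  83.   0. -16.] F [ 0.6  3.7 -2.1] open 0.013
shift [-0.01 -0.03 -0.53] turn [-0.01 -0.    0.03]
```

```bash
python3 -m jog '[[1,0,0.03,-0.15,0,0,0],[1,0,0.03,-0.3,0,0,0],[1,0,0.03,-0.45,0,0,0],[1,0,0.03,-0.5,0,0,0]]'; python3 go.py 0.6444 -0.0302 0.086 103.8;  python3 -m jog '[[1,0,0,-0.1,0,0,0],[1,0,0,-0.2,0,0,0],[1,0,0,-0.2,0,0,0]]'
```

```text
time: 10.35
ee_pos: [0.6445, -0.0289, 0.0868]
tcp_rot: [-90.0, -0.0, 103.6]
wrist_force: [0.6, 1.5, 1.1]
opening: 0.013
t 10.35 pos [ 0.6445 -0.0289  0.0868] rot [-90.   -0.  103.6] q [ -3.  18.   9.  81.   0. -16.] F [0.6 1.5 1.1] open 0.013
shift [-0.01 -0.05 -0.03] turn [-0.   -0.    0.03]
time: 10.65
ee_pos: [0.6447, -0.0289, 0.0826]
tcp_rot: [-90.0, -0.0, 103.6]
wrist_force: [-0.8, 3.2, 5.0]
opening: 0.0127
```

```bash
python3 -m jog '[[1,0,0,-0.1,0,0,0],[1,0,0,-0.2,0,0,0],[1,0,0,-0.25,0,0,0],[1,0,0,-0.25,0,0,0]]' 80;  python3 -m jog '[[1,0,0,-0.06,0,0,0],[1,0,0,-0.1,0,0,0],[1,0,0,-0.1,0,0,0]]'
```

```text
time: 11.05
ee_pos: [0.6448, -0.0289, 0.0772]
tcp_rot: [-90.1, 0.0, 103.6]
wrist_force: [-1.8, 3.3, 9.9]
opening: 0.0124
time: 11.35
ee_pos: [0.6449, -0.029, 0.0759]
tcp_rot: [-90.1, 0.0, 103.6]
wrist_force: [-5.8, 3.2, 14.9]
opening: 0.0124
```

```bash
python3 -m jog '[[1,-0.02,0.02,-0.06,0,0,0],[1,-0.02,0.02,-0.1,0,0,0],[1,-0.02,0.02,-0.1,0,0,0],[1,-0.02,0.02,-0.1,0,0,0]]'; python3 - <<'E'
from fit import *
im,d=bot.camera("side");P=cloud("side",d);X,Y,Z=np.moveaxis(P,2,0)
save(im,"pics/end.png",(150,250,320,440),5)
imt,dt=bot.camera("top");Pt=cloud("top",dt)
T0=np.load("side0.npz");
for nm,PP,dd in(("side now",P,d),("side start",cloud("side",T0["d"]),T0["d"]),("top now",Pt,dt)):
    X,Y,Z=np.moveaxis(PP,2,0); m=(dd>0)&(abs(Z-.0505)<.004)&(X>.655)&(X<.73)&(Y>.085)&(Y<.125)
    if m.sum(): print(nm,"toe",m.sum(),np.percentile(X[m],[3,97]).round(4))
print(bot.get_obs()["wrist_force"],bot.get_obs()["ee_pos"],bot.get_obs()["time"])
E
```

```text
time: 11.75
ee_pos: [0.645, -0.0289, 0.0758]
tcp_rot: [-90.3, 0.1, 103.6]
wrist_force: [-7.6, 1.8, 28.6]
opening: 0.0125
side start toe 62 [0.6828 0.716 ]
top now toe 62 [0.6599 0.7103]
[-8.21326966  2.51918781 27.95123309] [ 0.64502665 -0.02882568  0.0757878 ] 11.85
```

View pics/end.png

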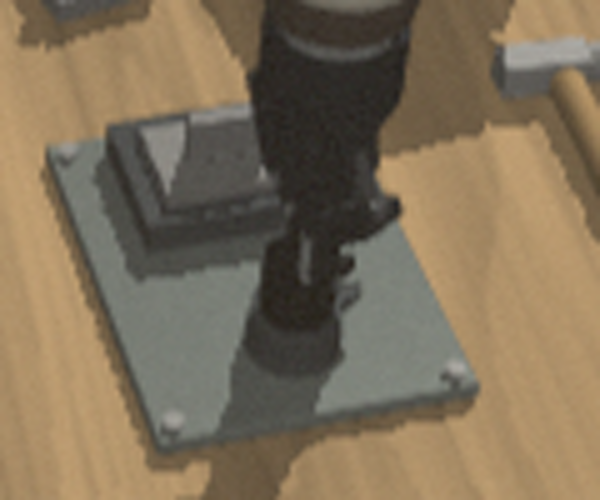

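```bash
python3 -c "
from workcell import bot
bot.job_done()
o=bot.get_obs();print(o['ee_pos'],o['wrist_force'],o['opening'],o['time'])"
```

```text
the job is handed in; nothing more can be done
the job is handed in; nothing more can be done
```

The job is handed in: the block is in the pocket and released, and the arm is still holding the knob fully pressed down on the shaft. Handing in took 11.9 s of robot time. It gives no verdict, and the state could not be read afterwards.

- **Block:** after release, the top camera showed the plate top at 42.6 mm and the rib top at 72 mm (42 and 72 expected). Its yaw was 4.2°, against 4.1° for the fixture.
- **Knob:** I turned it about 7° to match the lug, at about 14°, and pushed it home. It then hit a firm stop: in the last step the push rose from 15 to 28 N with almost no travel. The tool height at the stop puts the knob's underside at about 43.7 mm, where 44 mm means fully home and pressed all the way down. The grip was set to 80 N.
- **Not confirmed:**
  - I could not measure the toe's travel. The arm hid it from the side camera, and the top-camera points at that height also covered the block's plate.
  - The two cameras disagreed by about 2–3 mm, so I corrected positions using the arm's own readings and the contact forces.
  - A sideways force of about 8 N remained on the wrist at the end.
  - I did not re-measure the other items on the bench; the arm did not go close to them.

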